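Put the shallow baking tin away under the low shelf

TASK

Slide the shallow rectangular baking tin in under the low steel riser shelf, from its open side that faces the tins, until the whole tin is under the shelf and only its handle sticks out, pointing squarely out of the opening. Leave the deep tin where it stands.

Things in the scene. Friction and masses are not known exactly. Their poses are not given: they have to be found in the camera images.
- tin_center (a point): Centre, half-way up, of the loose shallow baking tin: dark steel, open-topped, 140 (x) x 120 (y) x 40 mm high, about 0.4 kg, standing flat on the table (this point 20 mm above the table). Its x axis points away from its handle; z is up. It passes under the shelf with 15 mm to spare above.
- tin_handle (a point): Point to grip on the shallow tin's straight black handle: 160 mm behind tin_center along the tin's -x and 30 mm above the table. The bar is 16 mm wide (y), 12 mm high, and runs level from the tin's wall (70 mm from tin_center) to 200 mm from tin_center. Axes as the tin's. Held here, the tin slides easily along the table.
- shelf: Fixed low steel riser shelf: plate 200 deep (x), 404 wide (y), underside 55, top 70 mm above the table; bowl and tub on it reach 160 mm. Origin on the table under the plate's centre. Open side at x = -100 mm faces the tins; +x runs in under it. Four corner legs leave 380 mm clear between them in y; a low bar at the back, inner face at x = +90 mm, stops what is pushed in.
- deep_tin_center (a point): Centre, half-way up, of the loose deep tin, a bystander: same outline, colour and handle (70 mm above the table) as the shallow tin but 85 mm high, too tall for the shelf; 42.5 mm above the table. x points away from its handle. It stands beside the shallow tin, on either side.

How it is judged:
By the outcome, as a careful person would: the job done as asked, in the order asked, and still so for the second after the job is handed in, with the robot touching nothing.
It also fails if it takes over 38 s, if anything falls off the work surface, if the arm or the gripper's body presses on something with over 40 N, if the wrist force passes 120 N, or if a joint passes its speed limit or range.

ROBOT

A 7-joint arm with a two-finger parallel gripper is mounted at the origin on the work surface. World frame = base frame: x ahead of the robot, y to its left, z up, the work surface at z = 0. Lengths are in m, angles in degrees, forces in N, time in s.
With the tool pointing down it reaches from about 0.425 to 0.875 m from the base axis. Payload 4.7 kg.
Tool frame: the origin (TCP) lies midway between the tips of the shut fingers; the grasp point (between the pads) lies 19 mm behind it (env.grip_depth is the distance from the TCP to the grasp point, in m); z points along the fingers, y is the line along which they close (so a half turn about z gives the same grasp; the last joint's range is limited). The gripper opens to 87 mm and grips with 3 to 60 N. Pads are 19 mm wide; open, the fingers measure 117 mm over their backs; the gripper's body (75 mm by 190 mm) begins 51 mm behind the grasp point.
Start: joints at [-66.515, 18.392, -4.016, 83.108, 1.295, 78.541, -3.26], TCP at [0.251, 0.6, 0.223] pointing down, gripper open.
Joint ranges: [-163.93, 163.93], [-17.29, 119.83], [-79.2, 71.16], [3.27, 140.29], [-89.18, 269.18], [5.43, 117.66], [-154.24, 154.24]. Speed limits (degrees/s): [147.25, 147.25, 180, 180, 180, 180, 180].

INTERFACE

Orientations are given as [roll, pitch, yaw] about the fixed x, y, z axes, in that order (R = Rz(yaw) Ry(pitch) Rx(roll)).
In Python, from cell import get_obs, optics, env, nets gives the robot as it stands.
- The arm moves only by the shell command python3 -m creep 'ROWS' [FORCE]. ROWS is JSON, a list of rows, each an object of numbers: "wx", "wy", "wz": the turn, a rotation vector about the tool's x, y, z in degrees; "tx", "ty", "tz": the shift along the tool's x, y, z in mm; "gripper": the opening, from -1 (shut) to 1 (fully open). A call has 1 to 5 rows; each row is the pose to reach, as a shift and turn from the pose commanded when the call began, along the tool's axes at that moment; what a row does not reach only later rows make up. A row lasts 1/12 s, in which the tool goes at most 41.7 mm and 7.16 degrees, less where a joint would pass 70% of its speed; a pose out of reach is approached as far as the arm can. A call with a gripper value outside its range is refused whole. The fingers move at their own pace and stop on an object; FORCE is the grip in N (left out, the last holds). Time passes only in rows, so rows that repeat a pose let the fingers close. It gives the time, the measured TCP pose, the force, the opening and the grip force at its end, in the units of the state.
- get_obs(): the state, without advancing time (a new reading comes with each control period).
- optics.read_camera(name): name is "side" or "top" or "wrist"; returns (picture, depth): 400x640x3 uint8, red, green, blue; 400x640 float32, m along the optical axis (not along the pixel's ray), 0 where there is no reading.
- optics.camera_info(name): a dict with "fovy" (degrees; the focal length in pixels is half the picture's height over the tangent of half this angle, whatever the lens; pixels are square), "cx", "cy" (the principal point, pixels), "k1" (the pictures are not rectified: a ray, as slopes to the right and down, at radius r is drawn at 1 + k1 r^2 times it, then the intrinsics apply), "R" (3x3) and "t" (3): a world point X has camera coordinates R X + t; the wrist camera has in their place "tool_from_camera" (4x4, takes a point from camera to tool coordinates, whose origin is the TCP and whose axes are the flange's). Camera axes: x right, y down, z forward; pixel columns grow to the right and rows downward; lengths in m; the calibration is good to about 2 mm. A picture is of the moment at which its call begins: read the wrist's pose just before it. camera_info takes no time and is no camera call.
- env.sign_off(): hands the job in; it is judged then, once.
Trained networks look in the newest picture that a camera, given by its name, has taken for a name from the list of things; names that differ only in an ending like _2 or _b are one class to them, and where a whole thing is asked for, a point or a joint stands for the part that bears it (a point fixed in the world has none). Each returns a list of dicts, best first, with "confidence" (0 to 1); they miss things now and then, are a little off and sometimes report something else, mostly with a low value. They report only what shows in the picture. A call takes as long as a camera call.
- nets.look_for(query, camera): "point" ([x, y, z] in m, in world coordinates, good to about 4 mm: the middle of the surface that is visible of it).
- nets.place_of(query, camera): "point" ([x, y, z] in m, in world coordinates, good to about 4 mm: a listed point, or the origin of a listed thing).
The state is a dict: "time_s": time; "qpos": joint angles; "joint_velocities": joint speeds; "effort": joint torques, N m; "tool_pos": TCP position; "tool_rot": TCP orientation; "force": force on the tool from outside, world axes, zero at the start; "wrist_torque": the same for the moment, N m; "grip_width": finger opening in m; "grasp_force": force on a finger pad.
Only numpy, scipy, OpenCV 4.12 (cv2) and the standard library are available. Lean on these libraries where they do the work, as an engineer would, in place of code of your own. Each camera call takes 0.05 s, during which the arm holds its last target. There are 200 camera calls.

## Working session

There is one attempt and no reset: what is moved stays moved. The work goes in short steps, Python scripts to look and compute and a shell command to move; the robot and the scene stay as the last step left them, time stands still between calls to the robot, and variables do not carry over. Pictures are saved under pics/ and viewed, at most 10 in all, crops included, and the job is handed in when it is done.

```bash
ls; mkdir -p pics
python3 - <<'E'
from cell import get_obs, optics, env, nets
import cv2
o=get_obs();print({k:o[k] for k in('time_s','tool_pos','tool_rot','grip_width','qpos')},env.grip_depth)
for c in("top","side"):
    p,d=optics.read_camera(c);cv2.imwrite(f"pics/{c}0.png",p[:,:,::-1])
    for q in("tin_center","tin_handle","shelf","deep_tin_center"):
        print(c,q,nets.place_of(q,c)[:2])
E
```

```text
pics
{'time_s': 0.0, 'tool_pos': array([0.25044489, 0.59920765, 0.22146864]), 'tool_rot': array([-1.79891515e+02,  5.89445538e-03,  1.57322547e+02]), 'grip_width': 0.08684895947436504, 'qpos': array([-66.51399172,  18.43743566,  -4.01517413,  83.17618352,
         1.2949644 ,  78.54010653,  -3.26088193])} 0.0187
top tin_center [{'point': [0.4424, -0.1438, 0.0206], 'confidence': 0.72}]
top tin_handle [{'point': [0.425, -0.2985, 0.0289], 'confidence': 0.61}]
top shelf [{'point': [0.5007, 0.2118, -0.0021], 'confidence': 0.57}]
top deep_tin_center [{'point': [0.61, -0.128, 0.045], 'confidence': 0.77}]
side tin_center [{'point': [0.4451, -0.1453, 0.0228], 'confidence': 0.75}]
side tin_handle [{'point': [0.4196, -0.3025, 0.0319], 'confidence': 0.85}]
side shelf [{'point': [0.5015, 0.2106, 0.0016], 'confidence': 0.87}]
side deep_tin_center [{'point': [0.6177, -0.1284, 0.0402], 'confidence': 0.86}]
```

View pics/top0.png

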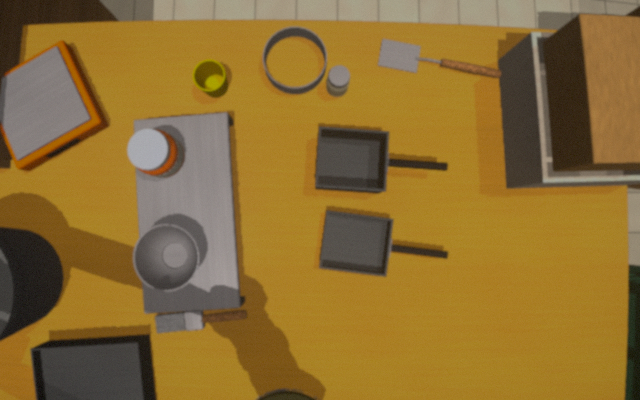

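View pics/side0.png

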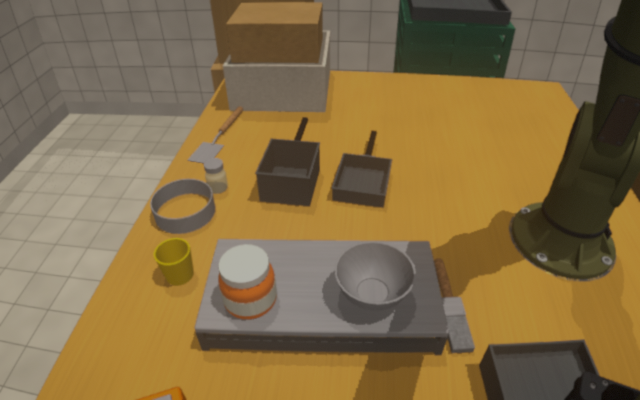

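The top view shows the shallow tin at about pixel (358,243), on the robot side. Its handle runs to (446,254). The deep tin is at (352,160), and the shelf plate lies at columns 135–243. The side view agrees, with the lower tin at (362,178). Next I measure the yaws from depth.

```bash
cat > h.py <<'E'
import numpy as np, cv2
from scipy.spatial.transform import Rotation as Ro
from cell import get_obs, optics, env, nets
def cloud(cam):
    o=get_obs(); p,d=optics.read_camera(cam); c=optics.camera_info(cam)
    f=200/np.tan(np.radians(c["fovy"]/2)); K=np.array([[f,0,c["cx"]],[0,f,c["cy"]],[0,0,1.]])
    v,u=np.nonzero(d>0); n=cv2.undistortPoints(np.c_[u,v].astype(float)[:,None],K,np.array([c["k1"],0,0,0,0.]))[:,0]
    X=np.c_[n,np.ones(len(n))]*d[v,u][:,None]
    if cam=="wrist":
        T=np.array(c["tool_from_camera"]); X=X@T[:3,:3].T+T[:3,3]
        X=X@Ro.from_euler('xyz',o["tool_rot"],degrees=True).as_matrix().T+o["tool_pos"]
    else: X=(X-np.array(c["t"]))@np.array(c["R"])
    return p,X,p[v,u].astype(int)
def box(X,name):
    if len(X)<20: print(name,len(X)); return
    r=cv2.minAreaRect(X[:,:2].astype(np.float32)); print(name,len(X),"c",np.round(r[0],4),"size",np.round(r[1],4),"ang",round(r[2],2),"z",np.round(np.median(X[:,2]),4))
def sel(X,lo,hi): return X[((X>lo)&(X<hi)).all(1)]
def go(p,yaw,pitch=0.):  # world TCP target, tool down -> shift mm, turn deg from the present pose
    o=get_obs(); R=Ro.from_euler('xyz',o["tool_rot"],degrees=True); D=Ro.from_euler('xyz',[180,pitch,yaw],degrees=True)
    print("pos",np.round(o["tool_pos"],4),"rot",np.round(o["tool_rot"],2),"shift",np.round(R.inv().apply(np.array(p)-o["tool_pos"])*1000,1),"turn",np.round((R.inv()*D).as_rotvec(degrees=True),2))
E
python3 - <<'E'
from h import *
p,X,C=cloud("top")
dark=C.sum(1)<330
box(sel(X,[.3,-.05,.062],[.8,.4,.078]),"plate")
T=X[dark]
box(sel(T,[.35,-.23,.03],[.53,-.04,.05]),"tin rim")
box(sel(T,[.35,-.35,.026],[.5,-.222,.048]),"handle")
box(sel(T,[.53,-.23,.075],[.75,0,.1]),"deep rim")
box(sel(T,[.53,-.36,.06],[.7,-.215,.09]),"deep handle")
H=sel(T,[.35,-.35,.026],[.5,-.222,.048]); print(np.polyfit(H[:,1],H[:,0],1), H[:,1].min())
go([.42,-.30,.2],0)
E
```

```text
plate 14065 c [0.5491 0.2144] size [0.4968 0.2013] ang 4.8 z 0.07
tin rim 690 c [ 0.4405 -0.1514] size [0.1593 0.1243] ang 83.02 z 0.039
handle 416 c [ 0.4325 -0.27  ] size [0.1424 0.0596] ang 60.23 z 0.0353
deep rim 806 c [ 0.614  -0.1438] size [0.1723 0.1245] ang 86.75 z 0.0842
deep handle 445 c [ 0.6068 -0.2716] size [0.1137 0.0166] ang 87.31 z 0.0754
[0.13231134 0.46368178] -0.3444657458253393
pos [0.2507 0.5998 0.2226] rot [180.     0.   157.32] shift [-503.2 -764.9   22.5] turn [ 1.0000e-02 -1.0000e-02  1.5732e+02]
```

```bash
python3 -m creep '[{"wz":7,"tz":-10},{"wz":14,"tz":-20},{"wz":21,"tz":-30},{"wz":28,"tz":-40},{"wz":35,"tz":-50}]'
python3 -m creep '[{"wz":7},{"wz":14},{"wz":21},{"wz":28},{"wz":35}]'
python3 - <<'E'
from h import *
p,X,C=cloud("top")
P=sel(X,[.28,.0,.064],[.73,.4,.076])
for k in range(3):
    m=np.abs(C).max(1)>0
g=(C.max(1)-C.min(1)<35)
P=sel(X[g],[.28,.0,.064],[.71,.4,.076]); box(P,"plate")
# front edge (low y) and ends
b=np.arange(.33,.68,.02); e=[(x+.01,np.percentile(P[(P[:,0]>x)&(P[:,0]<x+.02),1],1)) for x in b]
print(np.round(e,4).tolist()); k=np.polyfit(*np.array(e).T,1); print(k,np.degrees(np.arctan(k[0])))
b=np.arange(.14,.28,.02); print([(round(y,2),np.round(np.percentile(P[(P[:,1]>y)&(P[:,1]<y+.02),0],[1,99]),3).tolist()) for y in b])
go([.55,.2,.28],82.5)
E
```

```text
plate 13549 c [0.5029 0.2101] size [0.4034 0.2   ] ang 4.73 z 0.07
[[0.34, 0.0985], [0.36, 0.0991], [0.38, 0.1011], [0.4, 0.1034], [0.42, 0.1056], [0.44, 0.1068], [0.46, 0.1089], [0.48, 0.1108], [0.5, 0.1128], [0.52, 0.1141], [0.54, 0.116], [0.56, 0.1181], [0.58, 0.1191], [0.6, 0.1202], [0.62, 0.1219], [0.64, 0.1223], [0.66, 0.1248], [0.68, 0.126]]
[0.08327968 0.07028264] 4.760588922410951
[(np.float64(0.14), [0.313, 0.705]), (np.float64(0.16), [0.309, 0.703]), (np.float64(0.18), [0.308, 0.703]), (np.float64(0.2), [0.305, 0.701]), (np.float64(0.22), [0.303, 0.701]), (np.float64(0.24), [0.3, 0.699]), (np.float64(0.26), [0.3, 0.699]), (np.float64(0.28), [0.3, 0.696])]
pos [0.2506 0.5998 0.2226] rot [179.99   0.   157.32] shift [-430.3 -253.4  -57.4] turn [ 1.000e-02 -0.000e+00  7.482e+01]validation failed for argument at $[0]...
validation failed for argument at $[0]...
```

```bash
python3 -m creep '[{"wx":0,"wy":0,"wz":7,"tx":0,"ty":0,"tz":-10,"gripper":1},{"wx":0,"wy":0,"wz":14,"tx":0,"ty":0,"tz":-20,"gripper":1},{"wx":0,"wy":0,"wz":21,"tx":0,"ty":0,"tz":-30,"gripper":1},{"wx":0,"wy":0,"wz":28,"tx":0,"ty":0,"tz":-40,"gripper":1},{"wx":0,"wy":0,"wz":35,"tx":0,"ty":0,"tz":-50,"gripper":1}]'
```

```text
time_s: 1.02
tool_pos: [0.2506, 0.5998, 0.2731]
tool_rot: [180.0, -0.0, 122.0]
force: [-0.1, -0.7, -0.4]
grip_width: 0.0869
grasp_force: 0.0
```

```bash
python3 -m creep '[{"wx":0,"wy":0,"wz":7,"tx":-40,"ty":3,"tz":0,"gripper":1},{"wx":0,"wy":0,"wz":14,"tx":-80,"ty":6,"tz":0,"gripper":1},{"wx":0,"wy":0,"wz":21,"tx":-120,"ty":9,"tz":0,"gripper":1},{"wx":0,"wy":0,"wz":28,"tx":-160,"ty":12,"tz":0,"gripper":1},{"wx":0,"wy":0,"wz":35,"tx":-200,"ty":16,"tz":0,"gripper":1}]'
python3 - <<'E'
from h import *
go([.55,.2,.27],82.5)
E
```

```text
time_s: 1.43
tool_pos: [0.3718, 0.4377, 0.2729]
tool_rot: [180.0, -0.0, 87.0]
force: [1.2, -0.4, -0.1]
grip_width: 0.0871
grasp_force: 0.0
pos [0.3718 0.4377 0.2729] rot [ 1.7999e+02 -4.0000e-02  8.7000e+01] shift [-228.   190.4    2.8] turn [ 0.01 -0.04  4.5 ]
```

```bash
python3 -m creep '[{"wx":0,"wy":0,"wz":4.5,"tx":-30,"ty":25,"tz":0,"gripper":1},{"wx":0,"wy":0,"wz":4.5,"tx":-60,"ty":50,"tz":0,"gripper":1},{"wx":0,"wy":0,"wz":4.5,"tx":-91,"ty":76,"tz":0,"gripper":1},{"wx":0,"wy":0,"wz":4.5,"tx":-121,"ty":101,"tz":0,"gripper":1},{"wx":0,"wy":0,"wz":4.5,"tx":-152,"ty":127,"tz":0,"gripper":1}]'
python3 -m creep '[{"wx":0,"wy":0,"wz":0,"tx":-39,"ty":13,"tz":0,"gripper":1},{"wx":0,"wy":0,"wz":0,"tx":-77,"ty":26,"tz":0,"gripper":1},{"wx":0,"wy":0,"wz":0,"tx":-116,"ty":40,"tz":0,"gripper":1},{"wx":0,"wy":0,"wz":0,"tx":-154,"ty":53,"tz":0,"gripper":1},{"wx":0,"wy":0,"wz":0,"tx":-193,"ty":66,"tz":0,"gripper":1}]'
python3 -m creep '[{"wx":0,"wy":0,"wz":0,"tx":-41,"ty":-5,"tz":0,"gripper":1},{"wx":0,"wy":0,"wz":0,"tx":-82,"ty":-9,"tz":0,"gripper":1},{"wx":0,"wy":0,"wz":0,"tx":-123,"ty":-14,"tz":0,"gripper":1},{"wx":0,"wy":0,"wz":0,"tx":-164,"ty":-18,"tz":0,"gripper":1},{"wx":0,"wy":0,"wz":0,"tx":-205,"ty":-23,"tz":0,"gripper":1}]'
python3 - <<'E'
from h import *
go([.4217,-.3035,.2],82.5)
E
```

```text
time_s: 1.85
tool_pos: [0.4916, 0.2801, 0.273]
tool_rot: [180.0, -0.1, 82.9]
force: [1.3, 0.4, -0.4]
grip_width: 0.0867
grasp_force: 0.0
time_s: 2.27
tool_pos: [0.5323, 0.08, 0.2729]
tool_rot: [180.0, -0.0, 82.8]
force: [0.3, 0.0, -0.2]
grip_width: 0.087
grasp_force: 0.0
time_s: 2.68
tool_pos: [0.4831, -0.1206, 0.2729]
tool_rot: [179.9, -0.0, 82.8]
force: [1.4, -0.0, 0.2]
grip_width: 0.087
grasp_force: 0.0
pos [ 0.4831 -0.1206  0.2729] rot [ 1.7994e+02 -5.0000e-02  8.2830e+01] shift [-189.2  -38.2   72.7] turn [ 0.06 -0.05  0.33]
```

```bash
python3 -m creep '[{"wx":0,"wy":0,"wz":0.3,"tx":-36,"ty":-7,"tz":10,"gripper":1},{"wx":0,"wy":0,"wz":0.3,"tx":-72,"ty":-14,"tz":20,"gripper":1},{"wx":0,"wy":0,"wz":0.3,"tx":-108,"ty":-22,"tz":30,"gripper":1},{"wx":0,"wy":0,"wz":0.3,"tx":-144,"ty":-30,"tz":45,"gripper":1},{"wx":0,"wy":0,"wz":0.3,"tx":-180,"ty":-38,"tz":60,"gripper":1}]'
python3 -m creep '[{"wx":0,"wy":0,"wz":0,"tx":-9,"ty":0,"tz":13,"gripper":1},{"wx":0,"wy":0,"wz":0,"tx":-9,"ty":0,"tz":13,"gripper":1}]'
python3 - <<'E'
from h import *
p,X,C=cloud("wrist"); cv2.imwrite("pics/w1.png",p[:,:,::-1])
T=X[C.sum(1)<330]
H=sel(T,[.38,-.35,.028],[.48,-.225,.045]); box(H,"handle")
k=np.polyfit(H[:,1],H[:,0],1); print(k,90-np.degrees(np.arctan(k[0])),"x at -.3035",np.polyval(k,-.3035),H[:,1].min())
print(nets.place_of("tin_handle","wrist")[:2])
go([np.polyval(k,-.3035),-.3035,.0155],90-np.degrees(np.arctan(k[0])))
E
```

```text
time_s: 3.1
tool_pos: [0.4231, -0.2942, 0.2127]
tool_rot: [179.8, -0.0, 82.5]
force: [1.0, -0.9, -0.4]
grip_width: 0.0872
grasp_force: 0.0
time_s: 3.27
tool_pos: [0.4192, -0.3043, 0.1977]
tool_rot: [-179.8, 0.0, 82.1]
force: [-0.6, 1.8, -0.2]
grip_width: 0.0876
grasp_force: 0.0
handle 2059 c [ 0.4231 -0.2832] size [0.1183 0.016 ] ang 83.12 z 0.0357
[0.12166918 0.4575393 ] 83.06296583866379 x at -.3035 0.4206127001629264 -0.34249089652043047
[{'point': [0.421, -0.3007, 0.0317], 'confidence': 0.7}]
pos [ 0.4225 -0.3009  0.1995] rot [-1.7997e+02 -4.0000e-02  8.2500e+01] shift [ -2.9  -1.5 184. ] turn [-0.03 -0.04 -0.57]
```

View pics/w1.png

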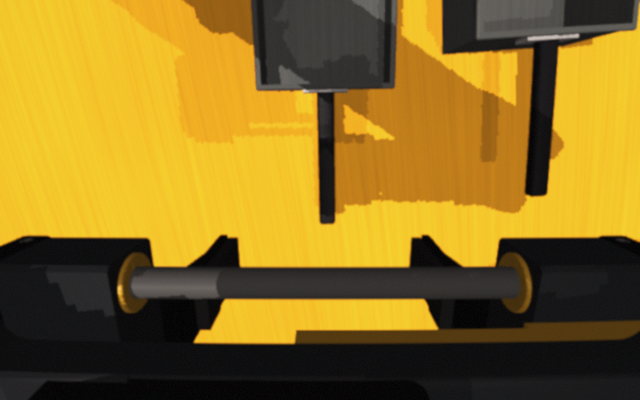

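The wrist view shows the shallow tin's handle from about (325,95) to (327,220), between the fingers. The deep tin's handle is at column 540, clear of the hand. I'll descend and grip.

```bash
python3 -m creep '[{"wx":0,"wy":0,"wz":-0.6,"tx":-3,"ty":-1.5,"tz":35,"gripper":1},{"wx":0,"wy":0,"wz":-0.6,"tx":-3,"ty":-1.5,"tz":70,"gripper":1},{"wx":0,"wy":0,"wz":-0.6,"tx":-3,"ty":-1.5,"tz":105,"gripper":1},{"wx":0,"wy":0,"wz":-0.6,"tx":-3,"ty":-1.5,"tz":130,"gripper":1},{"wx":0,"wy":0,"wz":-0.6,"tx":-3,"ty":-1.5,"tz":150,"gripper":1}]'
python3 -m creep '[{"wx":0,"wy":0,"wz":0,"tx":0,"ty":0,"tz":12,"gripper":1},{"wx":0,"wy":0,"wz":0,"tx":0,"ty":0,"tz":24,"gripper":1},{"wx":0,"wy":0,"wz":0,"tx":0,"ty":0,"tz":34,"gripper":1},{"wx":0,"wy":0,"wz":0,"tx":0,"ty":0,"tz":34,"gripper":1}]'
python3 -m creep '[{"wx":0,"wy":0,"wz":0,"tx":0,"ty":0,"tz":0,"gripper":-1},{"wx":0,"wy":0,"wz":0,"tx":0,"ty":0,"tz":0,"gripper":-1},{"wx":0,"wy":0,"wz":0,"tx":0,"ty":0,"tz":0,"gripper":-1},{"wx":0,"wy":0,"wz":0,"tx":0,"ty":0,"tz":0,"gripper":-1},{"wx":0,"wy":0,"wz":0,"tx":0,"ty":0,"tz":0,"gripper":-1}]' 40
python3 -m creep '[{"wx":0,"wy":0,"wz":0,"tx":0,"ty":0,"tz":0,"gripper":-1},{"wx":0,"wy":0,"wz":0,"tx":0,"ty":0,"tz":0,"gripper":-1},{"wx":0,"wy":0,"wz":0,"tx":0,"ty":0,"tz":0,"gripper":-1},{"wx":0,"wy":0,"wz":0,"tx":0,"ty":0,"tz":0,"gripper":-1},{"wx":0,"wy":0,"wz":0,"tx":0,"ty":0,"tz":0,"gripper":-1}]' 40
python3 - <<'E'
from h import *
go([.425,-.12,.0155],90)
E
```

```text
time_s: 3.78
tool_pos: [0.4216, -0.3014, 0.048]
tool_rot: [-180.0, -0.1, 83.4]
force: [1.3, -0.3, 0.6]
grip_width: 0.087
grasp_force: 0.0
time_s: 4.12
tool_pos: [0.4206, -0.3032, 0.0146]
tool_rot: [-179.9, -0.0, 83.2]
force: [-0.4, 0.4, -0.1]
grip_width: 0.087
grasp_force: 0.0
time_s: 4.53
tool_pos: [0.421, -0.3045, 0.0161]
tool_rot: [179.9, 0.0, 83.1]
force: [-0.4, 0.4, 0.6]
grip_width: 0.0618
grasp_force: 0.0
time_s: 4.95
tool_pos: [0.4205, -0.3042, 0.0155]
tool_rot: [180.0, -0.0, 83.1]
force: [-0.3, -0.5, -0.2]
grip_width: 0.0282
grasp_force: 0.0
pos [ 0.4205 -0.3042  0.0155] rot [ 1.800e+02 -1.000e-02  8.312e+01] shift [ 1.834e+02 -1.760e+01  1.000e-01] turn [ 0.   -0.01 -6.88]
```

```bash
python3 -m creep '[{"wx":0,"wy":0,"wz":0,"tx":0,"ty":0,"tz":0,"gripper":-1},{"wx":0,"wy":0,"wz":0,"tx":0,"ty":0,"tz":0,"gripper":-1},{"wx":0,"wy":0,"wz":0,"tx":0,"ty":0,"tz":0,"gripper":-1},{"wx":0,"wy":0,"wz":0,"tx":0,"ty":0,"tz":0,"gripper":-1},{"wx":0,"wy":0,"wz":0,"tx":0,"ty":0,"tz":0,"gripper":-1}]' 40
python3 -m creep '[{"wx":0,"wy":0,"wz":-0.5,"tx":10,"ty":-1,"tz":0,"gripper":-1},{"wx":0,"wy":0,"wz":-1.3,"tx":26,"ty":-3,"tz":0,"gripper":-1},{"wx":0,"wy":0,"wz":-2.2,"tx":42,"ty":-5,"tz":0,"gripper":-1},{"wx":0,"wy":0,"wz":-3.1,"tx":58,"ty":-7,"tz":0,"gripper":-1},{"wx":0,"wy":0,"wz":-4,"tx":74,"ty":-9,"tz":0,"gripper":-1}]'
python3 - <<'E'
from h import *
go([.424,-.12,.0155],94.75)
E
```

```text
time_s: 5.37
tool_pos: [0.4206, -0.3042, 0.0155]
tool_rot: [180.0, -0.0, 83.1]
force: [-0.1, -0.4, -0.5]
grip_width: 0.0156
grasp_force: 40.0
time_s: 5.78
tool_pos: [0.4204, -0.229, 0.0156]
tool_rot: [180.0, 0.0, 87.2]
force: [0.2, -1.2, -1.0]
grip_width: 0.0156
grasp_force: 40.0
pos [ 0.4204 -0.229   0.0156] rot [1.7997e+02 3.0000e-02 8.7170e+01] shift [109.   -1.8  -0. ] turn [ 0.02  0.03 -7.58]
```

```bash
python3 -m creep '[{"wx":0,"wy":0,"wz":-1.5,"tx":17,"ty":0,"tz":0,"gripper":-1},{"wx":0,"wy":0,"wz":-3,"tx":34,"ty":0,"tz":0,"gripper":-1},{"wx":0,"wy":0,"wz":-4.5,"tx":51,"ty":0,"tz":0,"gripper":-1},{"wx":0,"wy":0,"wz":-6,"tx":68,"ty":-0.5,"tz":0,"gripper":-1},{"wx":0,"wy":0,"wz":-7.6,"tx":85,"ty":-0.6,"tz":0,"gripper":-1}]'
python3 -m creep '[{"wx":0,"wy":0,"wz":0,"tx":18,"ty":2,"tz":0,"gripper":-1},{"wx":0,"wy":0,"wz":0,"tx":36,"ty":4,"tz":0,"gripper":-1},{"wx":0,"wy":0,"wz":0,"tx":54,"ty":7,"tz":0,"gripper":-1},{"wx":0,"wy":0,"wz":0,"tx":74,"ty":10,"tz":0,"gripper":-1},{"wx":0,"wy":0,"wz":0,"tx":93,"ty":14,"tz":0,"gripper":-1}]'
python3 - <<'E'
from h import *
u=np.array([np.cos(np.radians(94.75)),np.sin(np.radians(94.75))]);n=np.array([u[1],-u[0]]);S=np.array([.5029,.2101])
p,X,C=cloud("top"); cv2.imwrite("pics/top1.png",p[:,:,::-1])
t=S-.163*u-.070*n; print(t)
o=get_obs(); d=o["tool_pos"][:2]-S; print("grip in shelf",d@u,d@n)
go([*t,.0155],94.75)
print(nets.place_of("deep_tin_center","top")[:1],nets.place_of("tin_handle","top")[:1],nets.place_of("tin_center","top")[:1])
E
```

```text
time_s: 6.2
tool_pos: [0.424, -0.1438, 0.0156]
tool_rot: [180.0, 0.0, 94.8]
force: [0.5, -2.5, -1.1]
grip_width: 0.0158
grasp_force: 40.0
time_s: 6.62
tool_pos: [0.4297, -0.0501, 0.0155]
tool_rot: [-180.0, 0.0, 94.8]
force: [-1.0, -1.4, -0.7]
grip_width: 0.016
grasp_force: 40.0
[0.44663815 0.04186325]
grip in shelf -0.24905017575202154 -0.09346652320935968
pos [ 0.4304 -0.0458  0.0155] rot [-1.7999e+02 -1.2000e-01  9.4990e+01] shift [86.  23.8  0.2] turn [-0.01 -0.12  0.24]
[{'point': [0.6092, -0.1285, 0.0433], 'confidence': 0.55}] [] [{'point': [0.4175, 0.1151, 0.02], 'confidence': 0.79}]
```

View pics/top1.png

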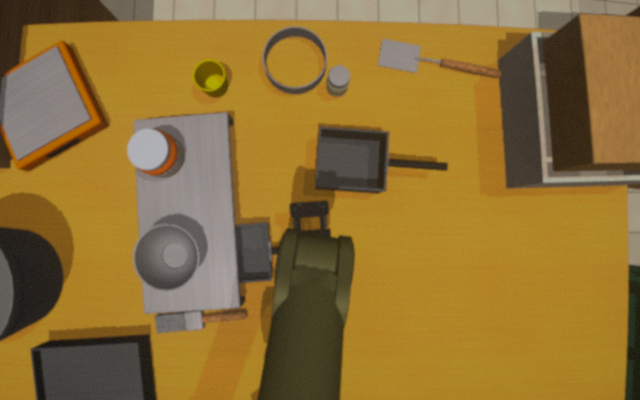

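The tin is entering under the shelf at about (254,252), and the deep tin is untouched at (352,160).

```bash
python3 -m creep '[{"wx":0,"wy":0,"wz":0,"tx":18,"ty":5,"tz":0,"gripper":-1},{"wx":0,"wy":0,"wz":0,"tx":36,"ty":10,"tz":0,"gripper":-1},{"wx":0,"wy":0,"wz":0,"tx":54,"ty":15,"tz":0,"gripper":-1},{"wx":0,"wy":0,"wz":0,"tx":72,"ty":20,"tz":0,"gripper":-1},{"wx":0,"wy":0,"wz":0,"tx":86,"ty":24,"tz":0,"gripper":-1}]'
python3 -m creep '[{"wx":0,"wy":0,"wz":0,"tx":0,"ty":0,"tz":0,"gripper":-1},{"wx":0,"wy":0,"wz":0,"tx":0,"ty":0,"tz":0,"gripper":-1}]'
python3 - <<'E'
from h import *
p,X,C=cloud("wrist"); cv2.imwrite("pics/w2.png",p[:,:,::-1])
go([.4466,.0419,.0155],94.75)
p,X,C=cloud("top")
H=sel(X[C.sum(1)<330],[.38,-.02,.026],[.52,.115,.045]); box(H,"dark low");
E
```

```text
time_s: 7.23
tool_pos: [0.4472, 0.0357, 0.0155]
tool_rot: [-180.0, 0.1, 94.7]
force: [-1.3, -3.0, 0.6]
grip_width: 0.0157
grasp_force: 40.0
time_s: 7.4
tool_pos: [0.4472, 0.0364, 0.0155]
tool_rot: [-180.0, -0.0, 94.7]
force: [-0.2, 1.6, -0.6]
grip_width: 0.0157
grasp_force: 40.0
pos [0.4471 0.0359 0.0155] rot [-1.7999e+02 -1.0000e-02  9.4670e+01] shift [ 6.1 -0.  -0. ] turn [-0.01 -0.01 -0.08]
dark low 37 c [0.4503 0.0021] size [0.015  0.0087] ang 0.77 z 0.0353
```

View pics/w2.png

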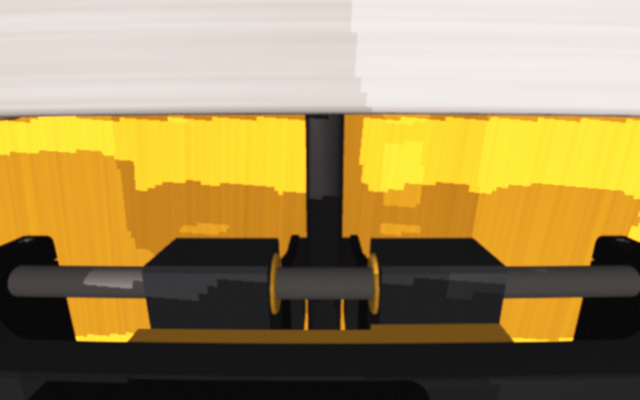

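The wrist view shows the plate's edge at row 113 with only the handle (column 325) emerging. The tin's wall is hidden under the shelf. I'll push the last 6 mm, release and rise.

```bash
python3 -m creep '[{"wx":0,"wy":0,"wz":0,"tx":3,"ty":0,"tz":0,"gripper":-1},{"wx":0,"wy":0,"wz":0,"tx":6,"ty":0,"tz":0,"gripper":-1},{"wx":0,"wy":0,"wz":0,"tx":6,"ty":0,"tz":0,"gripper":-1},{"wx":0,"wy":0,"wz":0,"tx":6,"ty":0,"tz":0,"gripper":-1}]'
python3 -m creep '[{"wx":0,"wy":0,"wz":0,"tx":0,"ty":0,"tz":0,"gripper":0},{"wx":0,"wy":0,"wz":0,"tx":0,"ty":0,"tz":0,"gripper":0},{"wx":0,"wy":0,"wz":0,"tx":0,"ty":0,"tz":0,"gripper":0},{"wx":0,"wy":0,"wz":0,"tx":0,"ty":0,"tz":0,"gripper":0},{"wx":0,"wy":0,"wz":0,"tx":0,"ty":0,"tz":0,"gripper":0}]'
python3 -m creep '[{"wx":0,"wy":0,"wz":0,"tx":0,"ty":0,"tz":5,"gripper":0},{"wx":0,"wy":0,"wz":0,"tx":0,"ty":0,"tz":-15,"gripper":0},{"wx":0,"wy":0,"wz":0,"tx":0,"ty":0,"tz":-35,"gripper":0},{"wx":0,"wy":0,"wz":0,"tx":0,"ty":0,"tz":-65,"gripper":0},{"wx":0,"wy":0,"wz":0,"tx":0,"ty":0,"tz":-100,"gripper":0}]'
python3 -m creep '[{"wx":0,"wy":0,"wz":0,"tx":0,"ty":0,"tz":-35,"gripper":0},{"wx":0,"wy":0,"wz":0,"tx":0,"ty":0,"tz":-70,"gripper":0},{"wx":0,"wy":0,"wz":0,"tx":0,"ty":0,"tz":-100,"gripper":0},{"wx":0,"wy":0,"wz":0,"tx":0,"ty":0,"tz":-120,"gripper":0},{"wx":0,"wy":0,"wz":0,"tx":0,"ty":0,"tz":-120,"gripper":0}]'
python3 - <<'E'
from h import *
u=np.array([np.cos(np.radians(94.75)),np.sin(np.radians(94.75))]);n=np.array([u[1],-u[0]]);S=np.array([.5029,.2101])
for c in("wrist","top"):
    p,X,C=cloud(c); cv2.imwrite(f"pics/{c}3.png",p[:,:,::-1])
    H=sel(X[C.sum(1)<330],[.40,-.03,.028],[.50,.098,.045]); box(H,"handle")
    if len(H)>20: L=np.c_[(H[:,:2]-S)@u,(H[:,:2]-S)@n]; print("tip a",L[:,0].min(),"b",np.median(L[:,1]),"skew",np.degrees(np.arctan(np.polyfit(L[:,0],L[:,1],1)[0])))
    D=sel(X[C.sum(1)<330],[.53,-.23,.075],[.75,0,.1]); box(D,"deep rim")
E
```

```text
time_s: 7.83
tool_pos: [0.4467, 0.0421, 0.0155]
tool_rot: [-180.0, 0.0, 94.7]
force: [-0.7, -2.5, -1.3]
grip_width: 0.0154
grasp_force: 40.0
time_s: 8.25
tool_pos: [0.4469, 0.0429, 0.0156]
tool_rot: [180.0, -0.0, 94.7]
force: [-0.7, 0.3, -1.4]
grip_width: 0.0396
grasp_force: 0.0
time_s: 8.67
tool_pos: [0.4452, 0.0423, 0.1151]
tool_rot: [-179.8, 0.1, 94.7]
force: [0.7, 0.6, -0.2]
grip_width: 0.0442
grasp_force: 0.0
time_s: 9.08
tool_pos: [0.4494, 0.0434, 0.2399]
tool_rot: [179.6, -0.2, 94.7]
force: [0.7, -0.0, -0.4]
grip_width: 0.0439
grasp_force: 0.0
handle 1254 c [0.4453 0.0512] size [0.0159 0.0949] ang 4.26 z 0.0358
tip a -0.2009389490039254 b -0.07073541463495303 skew -0.08239286521584586
deep rim 0
handle 123 c [0.4491 0.0272] size [0.0161 0.0468] ang 4.86 z 0.0353
tip a -0.20123808139993132 b -0.06855051701201166 skew 1.2444389979776604
deep rim 795 c [ 0.6142 -0.1439] size [0.1724 0.125 ] ang 86.75 z 0.0841
```

View pics/wrist3.png

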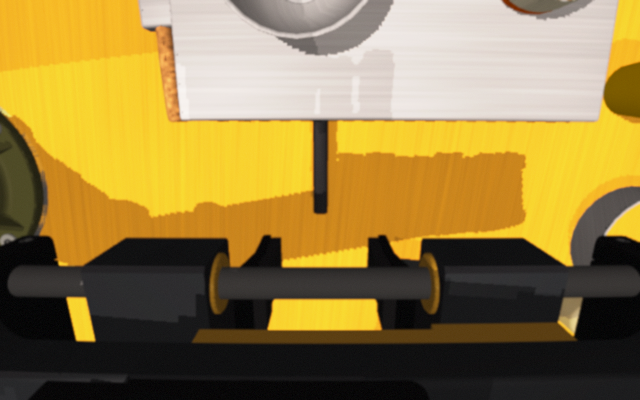

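View pics/top3.png

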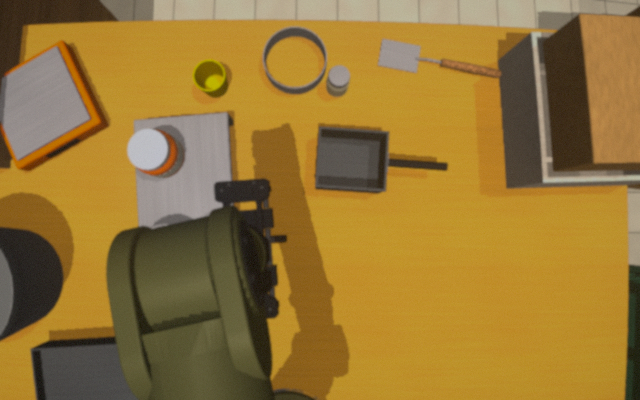

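In the wrist view, only the handle sticks out from under the plate edge, from (321,120) to (321,212), and it is square to the edge. Its tip is 201 mm from the shelf centre, so the tin's centre is at about -1 mm. The top view shows the deep tin still at (352,160).

```bash
python3 -c "
from cell import env
print(env.sign_off())"
```

```text
the job is handed in; nothing more can be done
None
```

The shallow tin is fully under the shelf with only its handle sticking squarely out of the opening, the deep tin has not moved, and I handed the job in at about 9 s; the hand-in call returned no verdict.

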